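# Fetch the hardness reference block from behind the anvils

### The arm

A 6-joint arm with a two-finger parallel gripper is mounted at the origin on the work surface. World frame = base frame: x ahead of the robot, y to its left, z up, the work surface at z = 0. Lengths are in mm, angles in rad, forces in N, time in s.
With the tool pointing down it reaches from about 250 to 775 mm from the base axis. Payload 8.9 kg.
Tool frame: the origin (TCP) lies on the mounting face of the last link; the fingertips stand 173 mm ahead of it and the grasp point (between the pads) lies 155 mm ahead of it (bot.hold_point_z is the distance from the TCP to the grasp point, in mm); z points along the fingers, y is the direction in which the jaws open and shut (so a half turn about z gives the same grasp; the last joint's range is limited). The gripper opens to 85 mm and grips with 20 to 120 N. Pads are 22 mm wide; open, the fingers measure 114 mm over their backs; the gripper's body (76 mm by 85 mm) begins 54 mm behind the grasp point. The pads swing forward as they close: fully open they stand 13 mm farther back than shut.
Start: joints at [1.09, 0.291, -0.153, 1.127, 0, 1.431], TCP at [175.966, 494.632, 404.705] pointing down, gripper open.
Joint ranges: [-2.52, 2.52], [-0.91, 1.74], [-1.3, 1.37], [-1.96, 2.02], [-1.52, 1.47], [-3.14, 3.14]. Speed limits (rad/s): [2.22, 2.22, 2.79, 3.14, 3.14, 3.14].

### API

Orientations are given as [roll, pitch, yaw] about the fixed x, y, z axes, in that order (R = Rz(yaw) Ry(pitch) Rx(roll)).
In Python, from plant import bot gives the robot as it stands.
- The arm moves only by the tool move_arm, never from a script. Its argument "steps" is one flat list of numbers, 6 for each row, row after row: the shift along the tool's x, y, z in mm, then the turn, a rotation vector about the tool's x, y, z in rad. A call has 1 to 20 rows; each row shifts and turns the commanded pose from where the row before left it, along the tool's axes as they then stand; what a row does not reach is not made up. A row lasts 1/8 s, in which the tool goes at most 62.5 mm and 10.7 degrees, less where a joint would pass 70% of its speed; a pose out of reach is approached as far as the arm can. A call with a gripper value outside its range is refused whole. "grip" is the closure, from 0 (fully open) to 1 (shut), set as the call begins (left out, the last holds). The fingers move at their own pace and stop on an object; "grip_force" is the grip in N (left out, the last holds). Time passes only in rows, so rows that do not move let the fingers close. It gives the time, the measured TCP pose, the force and the opening at its end, in the units of the state.
- bot.observe(): the state, without advancing time (a new reading comes with each control period).
- bot.capture(name): name is "scene" or "top"; returns the picture (400x640x3 uint8, blue, green, red); there is no depth.
- bot.camera_info(name): a dict with "fx", "fy", "cx", "cy" (pixels), "world_to_cam" (4x4, takes a point from world to camera coordinates). Camera axes: x right, y down, z forward; pixel columns grow to the right and rows downward; lengths in mm; the calibration is good to about 2 mm. A picture is of the moment at which its call begins. camera_info takes no time and is no camera call.
- bot.finish_job(): hands the job in, once; it reports no verdict.
The state is a dict: "time_s": time; "qpos": joint angles; "joint_vel": joint speeds; "tau": joint torques, N m; "eef_pos": TCP position; "ee_rot": TCP orientation; "contact_force": force on the tool from outside, world axes, zero at the start; "ft_torque": the same for the moment, N m; "grip_width": opening from 0.0 (shut) to 1.0 (fully open).
Only numpy, scipy, OpenCV 4.12 (cv2) and the standard library are available. Lean on these libraries where they do the work, as an engineer would, in place of code of your own. Each camera call takes 0.05 s, during which the arm holds its last target. There are 200 camera calls.

### The job

The flat steel reference block lies in the wooden tray behind three steel anvils: first stand all three anvils on the black rubber mat leaving the block in its place, then lay the block flat in the middle of the round stage, and only then put each anvil back upright on the very seat in the tray that it came from. Set things down rather than dropping them, never topple an anvil, and leave the lens, the bottle and the screwdriver where they are.

Things in the scene. Friction and masses are not known exactly. Their poses are not given: they have to be found in the camera images.
- tray: Fixed light-wood tray, 170 (x) x 240 (y) mm; floor 6 mm, rim 12 mm above the bench. Origin: centre of underside. Its -x side faces the robot. Front row: three round black seat marks, 58 mm across, at x = -45, y = -78, 0, 78 mm, one anvil on each, in any order, near its centre. Block behind the middle one at x = 11, y = 0: 5 to 10 mm from the anvils, 40 mm from the rear rim.
- mat: Fixed black rubber mat, 240 (its x) x 130 (its y) x 3 mm, the side area, to the left or the right of the tray. Origin: centre of its underside, on the bench; its top is 3 mm above the bench.
- stage: Fixed round steel screw stage on a black base with three short spokes (spokes reach 83 mm from the axis, 17 to 27 mm above the bench). Its flat table is 110 mm across and its top is 60 mm above the bench. Stands on the other side of the tray from the mat. Origin: centre of its underside, on the bench, under the centre of the table.
- block: Loose flat rectangular steel reference block, 50 (its x) x 90 (its y) x 16 mm high, about 0.56 kg. Origin: centre of its underside.
- flat_anvil: Loose steel anvil like a mushroom: stem of 36 mm diameter, 38 mm high, under a flat round head of 46 mm diameter from 38 to 50 mm height (the top). About 0.4 kg. Origin: centre of its underside; z up.
- vee_anvil: Loose square steel anvil, 44 x 44 mm and 45 mm high, with a vee groove 32 mm wide and 16 mm deep along its x axis in the top; its two flat outer sides facing +y and -y are whole over the full height. About 0.5 kg. Origin: centre of its underside; z up.
- spot_anvil: Loose slender steel anvil: round foot of 44 mm diameter and 12 mm height, tapering by 16 mm height to a straight stem of 20 mm diameter up to 50 mm, with a blunt tip at 55 mm. About 0.25 kg. Origin: centre of its underside; z up.
- lens: Bystander, leave alone: loose black microscope objective, 30 mm across, 44 mm high, between the robot and the tray. Origin: centre of its underside.
- oil: Bystander, leave alone: loose closed amber bottle, 44 mm across, 100 mm high, beyond the tray. Origin: centre of its underside.
- driver: Bystander, leave alone: loose screwdriver about 170 mm long lying on the bench beyond the tray. Origin: on its underside.

How it is judged (in metres and radians):
On the way, in this order (a step that is already met when the one before it is completed fails the run):
1. all three anvils stand released on the mat (each one's centre over the mat) while the block is still in its place in the tray (moved less than 20 mm) (x of flat_anvil in the frame of mat between -0.12 and 0.12 m and y of flat_anvil in the frame of mat between -0.065 and 0.065 m and z of each of flat_anvil, vee_anvil, spot_anvil in the frame of mat below 0.008 m and angle between each of flat_anvil, vee_anvil, spot_anvil's own z axis and vertical below 0.15 rad and linear speed of each of flat_anvil, vee_anvil, spot_anvil below 0.02 m/s and contact force between the fingers and flat_anvil below 0.1 N and x of vee_anvil in the frame of mat between -0.12 and 0.12 m and y of vee_anvil in the frame of mat between -0.065 and 0.065 m and contact force between the fingers and vee_anvil below 0.1 N and x of spot_anvil in the frame of mat between -0.12 and 0.12 m and y of spot_anvil in the frame of mat between -0.065 and 0.065 m and contact force between the fingers and spot_anvil below 0.1 N and distance of block from where it was at the start of the episode below 0.02 m), for 0.2 s.
2. the block lies released on the stage, its centre within 15 mm of the stage's, while all three anvils are still on the mat (horizontal distance between block and stage below 0.015 m and z of block in the frame of stage between 0.055 and 0.065 m and angle between block's own z axis and vertical below 0.1 rad and linear speed of each of block, flat_anvil, vee_anvil, spot_anvil below 0.02 m/s and contact force between the fingers and block below 0.1 N and x of flat_anvil in the frame of mat between -0.12 and 0.12 m and y of flat_anvil in the frame of mat between -0.065 and 0.065 m and z of each of flat_anvil, vee_anvil, spot_anvil in the frame of mat below 0.008 m and angle between each of flat_anvil, vee_anvil, spot_anvil's own z axis and vertical below 0.15 rad and contact force between the fingers and flat_anvil below 0.1 N and x of vee_anvil in the frame of mat between -0.12 and 0.12 m and y of vee_anvil in the frame of mat between -0.065 and 0.065 m and contact force between the fingers and vee_anvil below 0.1 N and x of spot_anvil in the frame of mat between -0.12 and 0.12 m and y of spot_anvil in the frame of mat between -0.065 and 0.065 m and contact force between the fingers and spot_anvil below 0.1 N), for 0.2 s.
At the end, for the whole second after the job is handed in: The block lies flat, released and at rest on the round stage, its centre within 15 mm of the stage's centre; each anvil stands upright, released and at rest in the tray, within 15 mm of where it stood at the start; lens, bottle and screwdriver are within 30 mm of where they were (horizontal distance between block and stage below 0.015 m and z of block in the frame of stage between 0.055 and 0.065 m and angle between each of block, flat_anvil, vee_anvil, spot_anvil's own z axis and vertical below 0.1 rad and linear speed of each of block, flat_anvil, vee_anvil, spot_anvil below 0.02 m/s and contact force between the fingers and block below 0.1 N and distance of each of flat_anvil, vee_anvil, spot_anvil from where it was at the start of the episode below 0.015 m and contact force between the fingers and flat_anvil below 0.1 N and contact force between the fingers and vee_anvil below 0.1 N and contact force between the fingers and spot_anvil below 0.1 N and distance of each of lens, oil, driver from where it was at the start of the episode below 0.03 m); the robot touches nothing.
It fails at once if an anvil is toppled (tilted over 45 degrees) (angle between any of flat_anvil, vee_anvil, spot_anvil's own z axis and vertical above 0.785 rad).
It fails at once if an anvil or the block is dropped (moves faster than 0.65 m/s untouched by the fingers: a fall of over 20 mm) ((linear speed of flat_anvil above 0.65 m/s and contact force between the fingers and flat_anvil below 0.01 N) or (linear speed of vee_anvil above 0.65 m/s and contact force between the fingers and vee_anvil below 0.01 N) or (linear speed of spot_anvil above 0.65 m/s and contact force between the fingers and spot_anvil below 0.01 N) or (linear speed of block above 0.65 m/s and contact force between the fingers and block below 0.01 N)).
It fails at once if the lens, the bottle or the screwdriver is moved by over 30 mm (distance of any of lens, oil, driver from where it was at the start of the episode above 0.03 m).
It also fails if it takes over 141 s, if anything falls off the work surface, if the arm or the gripper's body presses on something with over 40 N, if the wrist force passes 120 N, or if a joint passes its speed limit or range.

## Working session

There is one attempt and no reset: what is moved stays moved. The work goes in short steps, Python scripts to look and compute and a tool call to move; the robot and the scene stay as the last step left them, time stands still between calls to the robot, and variables do not carry over. Pictures are saved under pics/ and viewed, about 12 in all and at most 16, crops included, and the job is handed in when it is done.

Besides the shell and the picture viewer there is one more tool, called after "Emit:" by a JSON object that holds its "fn" and its "kwargs". move_arm: Moves the arm, as the interface text tells. Its arguments: {"type":"object","properties":{"steps":{"type":"array","items":{"type":"number"}},"grip":{"type":"number"},"grip_force":{"type":"number"}},"required":["steps"]}

```bash
mkdir -p pics; ls; python3 - <<'E'
from plant import bot
import cv2,numpy as np
for n in("scene","top"):
    cv2.imwrite(f"pics/{n}0.png",bot.capture(n)); c=bot.camera_info(n)
    print(n,c["fx"],c["fy"],c["cx"],c["cy"]);print(np.round(c["world_to_cam"],3).tolist())
print(bot.observe())
E
```

```text
pics
scene 451.51657359377293 451.51657359377293 329.3068899809417 211.49379715512237
[[-0.633, 0.774, 0.009, 350.503], [0.568, 0.472, -0.674, -290.879], [-0.526, -0.422, -0.739, 1260.539], [0.0, 0.0, 0.0, 1.0]]
top 486.2555755858884 486.2555755858884 311.6205592376598 196.5346633818522
[[0.027, -1.0, 0.01, -32.135], [-0.994, -0.028, -0.109, 556.86], [0.11, -0.007, -0.994, 1046.419], [0.0, 0.0, 0.0, 1.0]]
{'time_s': 0.1, 'qpos': array([ 1.08967673e+00,  2.91214258e-01, -1.54037419e-01,  1.12668147e+00,
       -2.57524318e-05,  1.43149845e+00]), 'joint_vel': array([-3.72590528e-05, -1.36543205e-03,  3.27631751e-03, -5.35195275e-04,
        4.53343017e-04,  1.24409090e-03]), 'tau': array([ 1.42072604e-03, -5.37977457e+01,  3.31919289e+01,  9.35484044e-03,
       -2.22343010e-04, -2.44791477e-05]), 'eef_pos': array([175.89563354, 494.46301584, 404.19965563]), 'ee_rot': array([-3.14046327e+00, -1.32342145e-04,  2.79977088e+00]), 'contact_force': array([-0.23691936,  0.20522626, -0.52162971]), 'ft_torque': array([ 0.00371818, -0.00674791, -0.03032654]), 'grip_width': 0.998487324038643}
```

View pics/scene0.png

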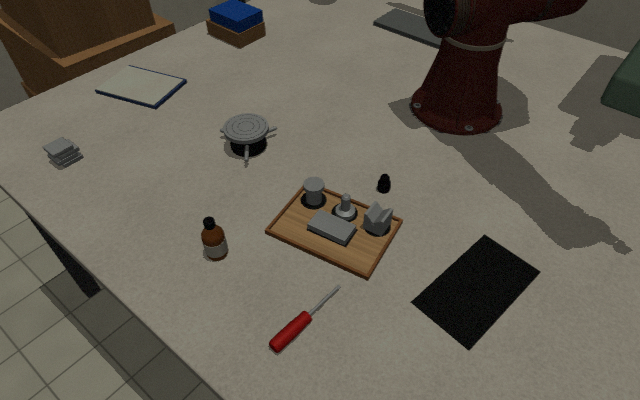

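View pics/top0.png

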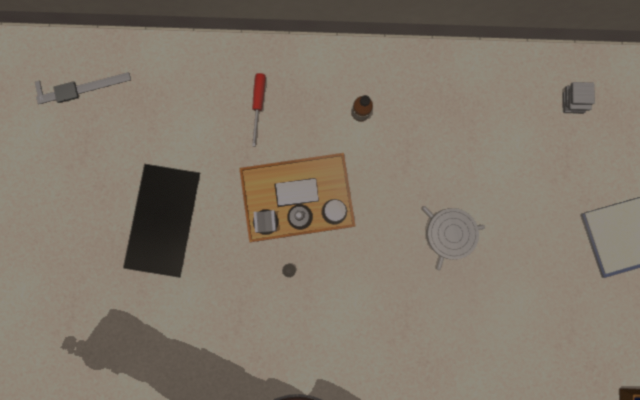

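The top view shows the tray around (298,197). In the front row from left (+y) to right are vee (266,222), spot (300,216) and flat (335,211), with the block at (297,192). The mat is on the left at (162,220) and the stage on the right at (453,233). The lens is at (289,270).

```bash
cat > h.py <<'E'
from plant import bot
import cv2,numpy as np
def ray(n,uv,z):
    c=bot.camera_info(n);T=np.array(c["world_to_cam"]);R=T[:3,:3];o=-R.T@T[:3,3]
    d=R.T@np.array([(uv[0]-c["cx"])/c["fx"],(uv[1]-c["cy"])/c["fy"],1]);return (o+d*(z-o[2])/d[2])
def proj(n,p):
    c=bot.camera_info(n);q=np.array(c["world_to_cam"])@np.r_[p,1];return np.array([c["fx"]*q[0]/q[2]+c["cx"],c["fy"]*q[1]/q[2]+c["cy"]])
def big(m,k=1):
    cs=cv2.findContours(m.astype(np.uint8),cv2.RETR_EXTERNAL,cv2.CHAIN_APPROX_NONE)[0]
    return sorted(cs,key=cv2.contourArea)[-k:][::-1]
def rect(n,c,z):
    w=np.array([ray(n,p,z)[:2] for p in c[:,0]],np.float32);return cv2.minAreaRect(w)
E
python3 - <<'E'
from h import *
im=cv2.imread("pics/top0.png");hsv=cv2.cvtColor(im,cv2.COLOR_BGR2HSV);H,S,V=cv2.split(hsv)
def roi(m,x0,y0,x1,y1):
    o=np.zeros_like(m);o[y0:y1,x0:x1]=m[y0:y1,x0:x1];return o
mat=big(roi(V<30,110,140,220,300))[0];r=rect("top",mat,3);print("mat",r,cv2.boxPoints(r).tolist())
t=roi((S>90)&(V>60),225,140,370,255);t=big(t)[0];r=rect("top",t,12);print("tray",r,cv2.boxPoints(r).tolist())
b=roi((S<60)&(V>110),272,175,322,208);b=big(b)[0];r=rect("top",b,16);print("block",r)
for nm,x,y in(("vee",266,222),("spot",300,216),("flat",335,211),("stage",453,233)):print(nm,ray("top",(x,y),50).round(),im[y,x])
crop=im[145:285,225:365];cv2.imwrite("pics/c1.png",cv2.convertScaleAbs(cv2.resize(crop,None,fx=4,fy=4,interpolation=cv2.INTER_CUBIC),alpha=1.3))
im=cv2.imread("pics/scene0.png")[165:285,255:415];s=cv2.resize(im,None,fx=4,fy=4,interpolation=cv2.INTER_CUBIC);cv2.imwrite("pics/c2.png",cv2.convertScaleAbs(s,alpha=1.3))
E
```

```text
mat ((541.3634033203125, 323.33990478515625), (101.77657318115234, 148.45167541503906), 82.49820709228516) [[461.1290588378906, 282.577880859375], [608.31005859375, 263.19647216796875], [621.5977783203125, 364.1019287109375], [474.416748046875, 383.48333740234375]]
tray ((558.4962158203125, 17.006240844726562), (170.74261474609375, 240.37982177734375), 9.984347343444824) [[453.57940673828125, 120.57429504394531], [495.25628662109375, -116.16502380371094], [663.4130249023438, -86.56181335449219], [621.7361450195312, 150.17750549316406]]
block ((569.7979125976562, 17.037704467773438), (49.642059326171875, 89.6842041015625), 8.491085052490234)
vee [497.  80.  50.] [ 93  96 102]
spot [512.   7.  50.] [124 124 129]
flat [525. -68.  50.] [133 136 142]
stage [ 485. -325.   50.] [122 126 132]
```

View pics/c1.png

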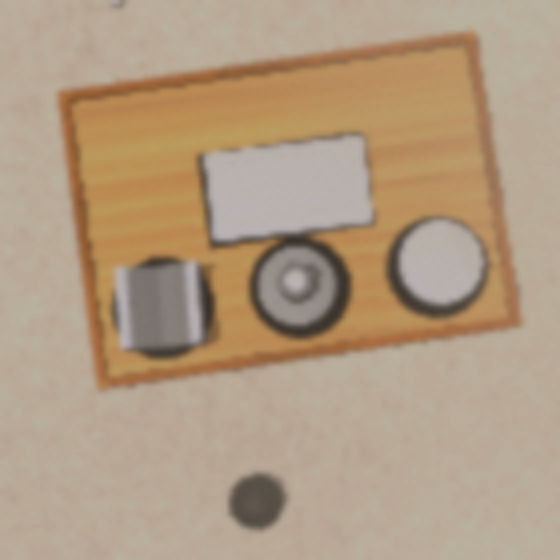

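View pics/c2.png

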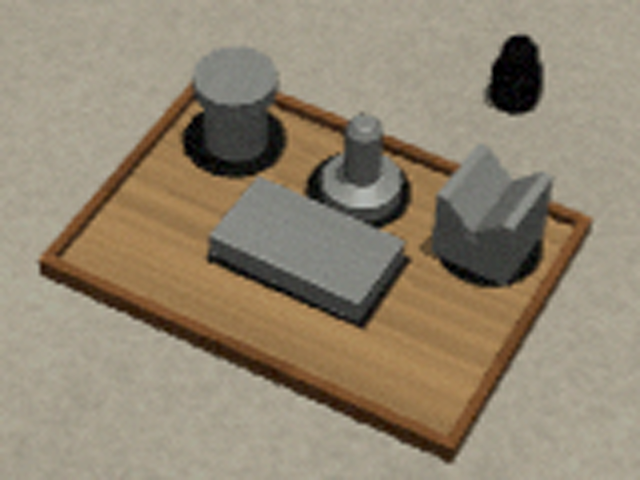

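c1 and c2 show the vee with its groove roughly along x (left), the spot in the middle and the flat on the right, with the block behind them. Both views agree on this order. The mat contour came out too small, so I'll redo it and refine the anvils and stage.

```bash
python3 - <<'E'
from h import *
im=cv2.imread("pics/top0.png");hsv=cv2.cvtColor(im,cv2.COLOR_BGR2HSV);H,S,V=cv2.split(hsv)
def roi(m,x0,y0,x1,y1):
    o=np.zeros(m.shape,np.uint8);o[y0:y1,x0:x1]=m[y0:y1,x0:x1];return o
for th in(40,55):
    m=roi(V<th,105,150,220,290);r=rect("top",big(m)[0],3);print("mat",r,cv2.boxPoints(r).round().tolist())
def cen(m,z,n):
    c=big(m)[0];w=np.array([ray("top",p,z)[:2] for p in c[:,0]],np.float32)
    print(n,cv2.minEnclosingCircle(w),cv2.fitEllipse(w),cv2.minAreaRect(w))
cen(roi((S<60)&(V>115),320,196,350,225),56,"flat")
cen(roi((S<60)&(V>85),286,202,314,231),16,"spotfoot")
cen(roi((S<60)&(V>60),250,205,280,238),51,"vee")
g=cv2.GaussianBlur(cv2.cvtColor(im,cv2.COLOR_BGR2GRAY),(3,3),0)
c=cv2.HoughCircles(g[195:275,410:500],cv2.HOUGH_GRADIENT,1,10,param1=80,param2=15,minRadius=20,maxRadius=32);print(c)
for q in c[0][:3]:print("stage",ray("top",q[:2]+[410,195],60).round(1),q[2]*.97/486*1000)
R=lambda x,y:(np.array([558.5,17])+[[np.cos(.174),-np.sin(.174)],[np.sin(.174),np.cos(.174)]]@np.array([x,y])).round(1)
print([R(-45,y) for y in(78,0,-78)],R(11,0))
for p,uv in(((299,215.2),61),((335,210.5),56),((265,221.5),51)):print(ray("top",p,uv).round(1))
E
```

```text
mat ((499.6495361328125, 319.1452331542969), (124.55211639404297, 233.1447296142578), 82.49040222167969) [[376.0, 273.0], [607.0, 242.0], [623.0, 366.0], [392.0, 396.0]]
mat ((498.91864013671875, 319.1910400390625), (126.51740264892578, 235.70277404785156), 82.36441040039062) [[374.0, 272.0], [607.0, 241.0], [624.0, 366.0], [391.0, 398.0]]
flat ((527.1239013671875, -67.36656188964844), 22.044601440429688) ((527.192626953125, -67.35440826416016), (42.36554718017578, 42.6321907043457), 95.58214569091797) ((527.0167846679688, -67.72171783447266), (42.675575256347656, 42.9266357421875), 46.44098663330078)
spotfoot ((514.60791015625, 10.849794387817383), 21.45642852783203) ((514.5960693359375, 10.732821464538574), (40.69866180419922, 41.2540397644043), 102.98645782470703) ((514.6451416015625, 10.224037170410156), (40.2994270324707, 40.258724212646484), 1.6073555946350098)
vee ((499.33642578125, 83.75202941894531), 29.99504852294922) ((498.9657897949219, 83.5094223022461), (50.259429931640625, 51.81768035888672), 173.477294921875) ((499.0846252441406, 83.56204223632812), (46.98021697998047, 47.02763366699219), 6.775020599365234)
[[[40.5 37.5 25.7]]]
stage [ 485.2 -316.2   60. ] 51.294243
[array([500.7,  86. ]), array([514.2,   9.2]), array([527.7, -67.6])] [569.3  18.9]
[513.2   9.5  61. ]
[525.9 -67.7  56. ]
[498.3  82.6  51. ]
```

```bash
cat >> h.py <<'E'
from scipy.spatial.transform import Rotation as Ro
def go(*targets):
    """targets (x,y,zhold,yaw): print rotation about tool z, then shift in the turned tool axes"""
    s=bot.observe();p=np.array(s["eef_pos"]);yaw=s["ee_rot"][2]
    tip=p-[0,0,bot.hold_point_z];print("hold",tip.round(1),"yaw",round(yaw,3),"rot",s["ee_rot"].round(3),"F",s["contact_force"].round(1),"w",round(s["grip_width"]*85,1),"t",s["time_s"])
    for x,y,z,w in targets:
        R=Ro.from_euler("xyz",[np.pi,0,w]);dw=(w-yaw+np.pi)%(2*np.pi)-np.pi
        d=R.inv().apply(np.array([x,y,z])-tip);print("rotz",round(-dw,3),"shift",d.round(1),"rows>=",max(np.linalg.norm(d)/50,abs(dw)/.18).__round__(1))
        tip=np.array([x,y,z]);yaw=w
E
python3 - <<'E'
from h import *
go((499,83.6,130,3.2516),(499,83.6,34,3.2516))
E
```

```text
hold [175.9 494.5 249.5] yaw 2.8 rot [-3.14 -0.    2.8 ] F [-0.2  0.2 -0.5] w 84.9 t 0.1
rotz -0.452 shift [-276.  -443.9  119.5] rows>= 10.7
rotz -0.0 shift [ 0. -0. 96.] rows>= 1.9
```

Emit:
{"fn": "move_arm", "kwargs": {"steps": [0, 0, 0, 0, 0, -0.151, 0, 0, 0, 0, 0, -0.151, 0, 0, 0, 0, 0, -0.15, -23, -37, 5, 0, 0, 0, -23, -37, 5, 0, 0, 0, -23, -37, 5, 0, 0, 0, -23, -37, 5, 0, 0, 0, -23, -37, 5, 0, 0, 0, -23, -37, 5, 0, 0, 0, -23, -37, 10, 0, 0, 0, -23, -37, 15, 0, 0, 0, -23, -37, 15, 0, 0, 0, -23, -37, 15, 0, 0, 0, -23, -37, 15, 0, 0, 0, -23, -37, 15, 0, 0, 0, 0, 0, 0, 0, 0, 0, 0, 0, 0, 0, 0, 0], "grip": 0.25, "grip_force": 60}}

```text
time_s: 2.22
eef_pos: [498.7, 83.8, 289.5]
ee_rot: [3.141, -0.001, -3.032]
contact_force: [-1.0, -0.6, 0.5]
grip_width: 0.749
```

```bash
python3 - <<'E'
from h import *
go((499,83.6,34,3.2516))
im=bot.capture("scene");cv2.imwrite("pics/s1.png",cv2.resize(im[60:310,230:550],None,fx=2.4,fy=2.4))
E
```

```text
hold [498.7  83.8 134.8] yaw -3.032 rot [ 3.141e+00 -1.000e-03 -3.032e+00] F [-1.  -0.6  0.5] w 63.6 t 2.225
rotz -0.0 shift [ -0.3  -0.3 100.8] rows>= 2.0
```

View pics/s1.png

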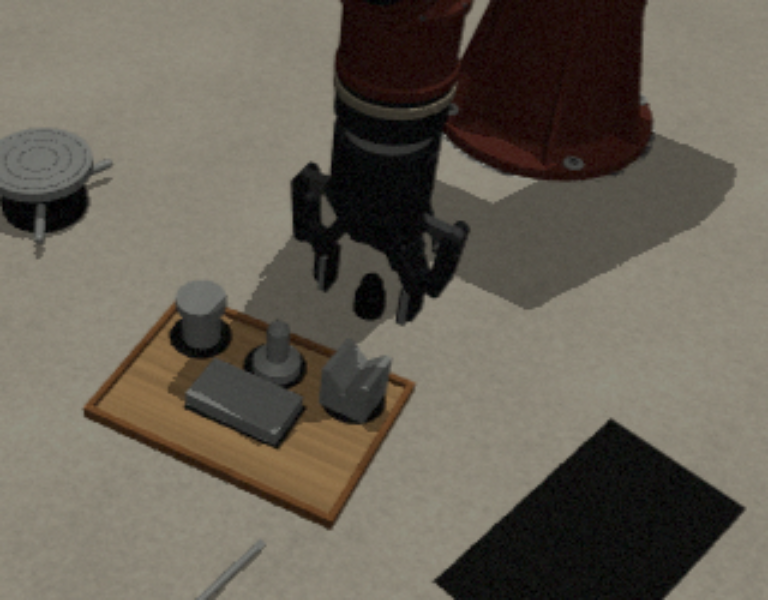

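The gripper hangs over the vee (357,375 in the crop), with the jaws straddling its ±y sides. I'll descend and close.

Emit:
{"fn": "move_arm", "kwargs": {"steps": [0, 0, 25, 0, 0, 0, 0, 0, 25, 0, 0, 0, 0, 0, 20, 0, 0, 0, 0, 0, 12, 0, 0, 0, 0, 0, 12, 0, 0, 0, 0, 0, 6.5, 0, 0, 0, 0, 0, 0, 0, 0, 0]}}

```text
time_s: 3.15
eef_pos: [499.0, 83.7, 189.1]
ee_rot: [3.142, -0.0, -3.031]
contact_force: [-0.1, -0.1, -0.6]
grip_width: 0.752
```

Emit:
{"fn": "move_arm", "kwargs": {"steps": [0, 0, 0, 0, 0, 0, 0, 0, 0, 0, 0, 0, 0, 0, 0, 0, 0, 0, 0, 0, 0, 0, 0, 0, 0, 0, 0, 0, 0, 0, 0, 0, 0, 0, 0, 0], "grip": 1}}

```text
time_s: 3.9
eef_pos: [499.4, 83.8, 189.9]
ee_rot: [3.141, 0.001, -3.031]
contact_force: [-1.8, 1.0, 6.8]
grip_width: 0.506
```

```bash
python3 - <<'E'
from h import *
go((499,83.6,140,3.2516),(430,328,140,3.2516),(430,328,31.5,3.2516))
E
```

```text
hold [499.4  83.8  35.2] yaw -3.031 rot [ 3.141e+00  1.000e-03 -3.031e+00] F [-1.8  1.   6.8] w 43.0 t 3.9
rotz 0.0 shift [ 4.000e-01 -1.000e-01 -1.048e+02] rows>= 2.1
rotz -0.0 shift [ 41.8 250.5   0. ] rows>= 5.1
rotz -0.0 shift [  0.   -0.  108.5] rows>= 2.2
```

Emit:
{"fn": "move_arm", "kwargs": {"steps": [0, 0, -10, 0, 0, 0, 0, 0, -20, 0, 0, 0, 0, 0, -30, 0, 0, 0, 0, 0, -30, 0, 0, 0, 0, 0, -15, 0, 0, 0, 3, 16, 0, 0, 0, 0, 5, 31, 0, 0, 0, 0, 7, 42, 0, 0, 0, 0, 7, 42, 0, 0, 0, 0, 7, 42, 0, 0, 0, 0, 5, 34, 0, 0, 0, 0, 5, 27, 0, 0, 0, 0, 3, 17, 0, 0, 0, 0, 0, 0, 0, 0, 0, 0, 0, 0, 30, 0, 0, 0, 0, 0, 30, 0, 0, 0, 0, 0, 20, 0, 0, 0, 0, 0, 15, 0, 0, 0, 0, 0, 5, 0, 0, 0, 0, 0, 0, 0, 0, 0]}}

```text
time_s: 6.4
eef_pos: [430.0, 328.4, 194.3]
ee_rot: [-3.142, 0.0, -3.032]
contact_force: [0.0, 0.2, -5.5]
grip_width: 0.508
```

```bash
python3 - <<'E'
from h import *
go((430,328,31.5,3.2516))
E
```

```text
hold [430.  328.4  39.6] yaw -3.032 rot [-3.142  0.    -3.032] F [ 0.   0.2 -5.5] w 43.2 t 6.4
rotz -0.0 shift [ 0.  -0.4  8.1] rows>= 0.2
```

Emit:
{"fn": "move_arm", "kwargs": {"steps": [0, 0, 4, 0, 0, 0, 0, 0, 3, 0, 0, 0, 0, 0, 0.8, 0, 0, 0, 0, 0, 0, 0, 0, 0]}}

```text
time_s: 6.9
eef_pos: [429.8, 328.6, 186.9]
ee_rot: [3.141, 0.0, -3.031]
contact_force: [-1.9, -2.0, 2.6]
grip_width: 0.507
```

Emit:
{"fn": "move_arm", "kwargs": {"steps": [0, 0, 0, 0, 0, 0, 0, 0, 0, 0, 0, 0, 0, 0, 0, 0, 0, 0, 0, 0, 0, 0, 0, 0], "grip": 0.25}}

```text
time_s: 7.4
eef_pos: [429.8, 328.6, 186.5]
ee_rot: [3.142, 0.0, -3.031]
contact_force: [0.3, -0.1, 0.7]
grip_width: 0.752
```

```bash
python3 - <<'E'
from h import *
go((430,328,130,3.2516),(527,-67.5,130,3.2516),(527,-67.5,45,3.2516))
E
```

```text
hold [429.8 328.6  31.8] yaw -3.031 rot [ 3.142  0.    -3.031] F [ 0.3 -0.1  0.7] w 63.9 t 7.4
rotz 0.0 shift [ -0.1  -0.6 -98.2] rows>= 2.0
rotz -0.0 shift [ -53.  -403.8   -0. ] rows>= 8.1
rotz -0.0 shift [ 0. -0. 85.] rows>= 1.7
```

Emit:
{"fn": "move_arm", "kwargs": {"steps": [0, 0, -28, 0, 0, 0, 0, 0, -40, 0, 0, 0, 0, 0, -30, 0, 0, 0, -3, -24, 0, 0, 0, 0, -5, -40, 0, 0, 0, 0, -6, -45, 0, 0, 0, 0, -6, -45, 0, 0, 0, 0, -6, -45, 0, 0, 0, 0, -6, -45, 0, 0, 0, 0, -6, -45, 0, 0, 0, 0, -6, -45, 0, 0, 0, 0, -5, -40, 0, 0, 0, 0, -4, -30, 0, 0, 0, 0, 0, 0, 0, 0, 0, 0, 0, 0, 30, 0, 0, 0, 0, 0, 25, 0, 0, 0, 0, 0, 15, 0, 0, 0, 0, 0, 12, 0, 0, 0, 0, 0, 4, 0, 0, 0]}}

```text
time_s: 9.78
eef_pos: [526.8, -66.9, 198.0]
ee_rot: [3.141, -0.0, -3.031]
contact_force: [0.6, -0.1, -0.3]
grip_width: 0.753
```

```bash
python3 - <<'E'
from h import *
go((527,-67.5,48,3.2516))
E
```

```text
hold [526.8 -66.9  43.3] yaw -3.031 rot [ 3.141 -0.    -3.031] F [ 0.6 -0.1 -0.3] w 64.0 t 9.775
rotz 0.0 shift [-0.1 -0.6 -4.7] rows>= 0.1
```

Emit:
{"fn": "move_arm", "kwargs": {"steps": [0, -0.5, -3, 0, 0, 0, 0, 0, 0, 0, 0, 0]}}

```text
time_s: 10.02
eef_pos: [527.4, -67.8, 202.3]
ee_rot: [-3.141, 0.001, -3.031]
contact_force: [-0.5, -0.7, 0.4]
grip_width: 0.753
```

Emit:
{"fn": "move_arm", "kwargs": {"steps": [0, 0, 0, 0, 0, 0, 0, 0, 0, 0, 0, 0, 0, 0, 0, 0, 0, 0, 0, 0, 0, 0, 0, 0, 0, 0, 0, 0, 0, 0], "grip": 1}}

```text
time_s: 10.65
eef_pos: [527.2, -67.7, 202.2]
ee_rot: [-3.141, 0.001, -3.031]
contact_force: [-1.0, 0.4, 6.4]
grip_width: 0.507
```

```bash
python3 - <<'E'
from h import *
go((527,-67.5,145,3.2516),(568,310,145,3.2516),(568,310,46,3.2516))
E
```

```text
hold [527.2 -67.7  47.5] yaw -3.031 rot [-3.141e+00  1.000e-03 -3.031e+00] F [-1.   0.4  6.4] w 43.1 t 10.65
rotz 0.0 shift [  0.2   0.3 -97.5] rows>= 2.0
rotz -0.0 shift [-82.2 370.7   0. ] rows>= 7.6
rotz -0.0 shift [ 0. -0. 99.] rows>= 2.0
```

Emit:
{"fn": "move_arm", "kwargs": {"steps": [0, 0, -5, 0, 0, 0, 0, 0, -15, 0, 0, 0, 0, 0, -25, 0, 0, 0, 0, 0, -25, 0, 0, 0, 0, 0, -20, 0, 0, 0, 0, 0, -8, 0, 0, 0, 0, 0, 0, 0, 0, 0]}}

```text
time_s: 11.52
eef_pos: [527.0, -67.7, 299.9]
ee_rot: [-3.141, 0.001, -3.031]
contact_force: [0.9, 0.3, -4.3]
grip_width: 0.505
```

```bash
python3 - <<'E'
from h import *
im=bot.capture("scene");cv2.imwrite("pics/s2.png",cv2.resize(im[60:310,230:550],None,fx=2.4,fy=2.4))
go((527,-67.5,145,3.2516),(568,310,145,3.2516),(568,310,46,3.2516))
E
```

```text
hold [526.8 -67.6 144.5] yaw -3.031 rot [ 3.141 -0.    -3.031] F [ 0.1 -0.5 -3.2] w 42.8 t 11.575
rotz 0.0 shift [-0.3  0.1 -0.5] rows>= 0.0
rotz -0.0 shift [-82.2 370.7   0. ] rows>= 7.6
rotz -0.0 shift [ 0. -0. 99.] rows>= 2.0
```

View pics/s2.png

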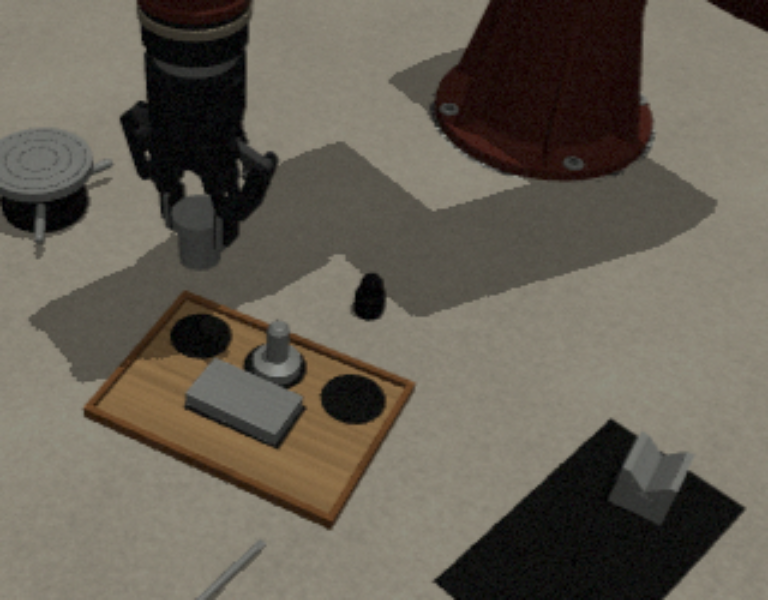

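The vee stands upright on the mat (650,480 in the crop). The flat hangs straight from the gripper (198,230), and the spot and block are in place.

Emit:
{"fn": "move_arm", "kwargs": {"steps": [-4, 20, 0, 0, 0, 0, -8, 36, 0, 0, 0, 0, -10, 45, 0, 0, 0, 0, -10, 45, 0, 0, 0, 0, -10, 45, 0, 0, 0, 0, -10, 45, 0, 0, 0, 0, -10, 45, 0, 0, 0, 0, -9, 40, 0, 0, 0, 0, -7, 30, 0, 0, 0, 0, -4, 20, 0, 0, 0, 0, 0, 0, 0, 0, 0, 0, 0, 0, 20, 0, 0, 0, 0, 0, 25, 0, 0, 0, 0, 0, 25, 0, 0, 0, 0, 0, 13, 0, 0, 0, 0, 0, 8, 0, 0, 0, 0, 0, 0, 0, 0, 0, 0, 0, 0, 0, 0, 0]}}

```text
time_s: 13.82
eef_pos: [568.0, 310.2, 209.2]
ee_rot: [3.141, 0.001, -3.031]
contact_force: [0.7, -1.0, -3.4]
grip_width: 0.507
```

```bash
python3 - <<'E'
from h import *
go((568,310,44.5,3.2516))
E
```

```text
hold [568.  310.2  54.5] yaw -3.031 rot [ 3.141e+00  1.000e-03 -3.031e+00] F [ 0.7 -1.  -3.4] w 43.1 t 13.825
rotz 0.0 shift [ 0.  -0.2 10. ] rows>= 0.2
```

Emit:
{"fn": "move_arm", "kwargs": {"steps": [0, 0, 5, 0, 0, 0, 0, 0, 3.5, 0, 0, 0, 0, 0, 1, 0, 0, 0, 0, 0, 0, 0, 0, 0]}}

```text
time_s: 14.32
eef_pos: [567.7, 310.1, 199.3]
ee_rot: [3.142, 0.0, -3.031]
contact_force: [-0.9, 0.2, 2.4]
grip_width: 0.505
```

Emit:
{"fn": "move_arm", "kwargs": {"steps": [0, 0, 0.5, 0, 0, 0, 0, 0, 0, 0, 0, 0]}}

```text
time_s: 14.58
eef_pos: [567.8, 310.2, 199.2]
ee_rot: [3.141, 0.001, -3.031]
contact_force: [-2.6, -0.8, 7.9]
grip_width: 0.505
```

Emit:
{"fn": "move_arm", "kwargs": {"steps": [0, 0, 0, 0, 0, 0, 0, 0, 0, 0, 0, 0, 0, 0, 0, 0, 0, 0, 0, 0, 0, 0, 0, 0], "grip": 0.25}}

```text
time_s: 15.08
eef_pos: [567.6, 310.1, 198.3]
ee_rot: [-3.142, -0.0, -3.031]
contact_force: [0.5, 0.8, -0.5]
grip_width: 0.748
```

```bash
python3 - <<'E'
from h import *
go((568,310,130,3.2516),(514,9.8,130,3.2516),(514,9.8,44,3.2516))
E
```

```text
hold [567.6 310.1  43.6] yaw -3.031 rot [-3.142 -0.    -3.031] F [ 0.5  0.8 -0.5] w 63.6 t 15.075
rotz 0.0 shift [ -0.3  -0.1 -86.4] rows>= 1.7
rotz -0.0 shift [  86.6 -292.5   -0. ] rows>= 6.1
rotz -0.0 shift [ 0. -0. 86.] rows>= 1.7
```

Emit:
{"fn": "move_arm", "kwargs": {"steps": [0, 0, -26, 0, 0, 0, 0, 0, -35, 0, 0, 0, 0, 0, -25, 0, 0, 0, 6, -20, 0, 0, 0, 0, 10, -35, 0, 0, 0, 0, 13, -43, 0, 0, 0, 0, 13, -43, 0, 0, 0, 0, 13, -43, 0, 0, 0, 0, 12, -40, 0, 0, 0, 0, 10, -35, 0, 0, 0, 0, 9.5, -33.5, 0, 0, 0, 0, 0, 0, 0, 0, 0, 0, 0, 0, 25, 0, 0, 0, 0, 0, 25, 0, 0, 0, 0, 0, 15, 0, 0, 0, 0, 0, 12, 0, 0, 0, 0, 0, 5, 0, 0, 0, 0, 0, 0, 0, 0, 0], "grip": 0.4}}

```text
time_s: 17.32
eef_pos: [513.9, 9.9, 202.5]
ee_rot: [-3.142, 0.0, -3.031]
contact_force: [-0.3, -0.1, 0.2]
grip_width: 0.595
```

```bash
python3 - <<'E'
from h import *
go((514,9.8,46,3.2516))
E
```

```text
hold [513.9   9.9  47.8] yaw -3.031 rot [-3.142  0.    -3.031] F [-0.3 -0.1  0.2] w 50.6 t 17.325
rotz 0.0 shift [-0.  -0.1  1.8] rows>= 0.0
```

Emit:
{"fn": "move_arm", "kwargs": {"steps": [0, 0, 0, 0, 0, 0, 0, 0, 0, 0, 0, 0, 0, 0, 0, 0, 0, 0, 0, 0, 0, 0, 0, 0, 0, 0, 0, 0, 0, 0, 0, 0, 0, 0, 0, 0], "grip": 1}}

```text
time_s: 18.08
eef_pos: [514.1, 9.8, 203.1]
ee_rot: [-3.141, 0.001, -3.031]
contact_force: [-1.3, 0.8, 5.2]
grip_width: 0.214
```

Emit:
{"fn": "move_arm", "kwargs": {"steps": [0, 0, -5, 0, 0, 0, 0, 0, -15, 0, 0, 0, 0, 0, -25, 0, 0, 0, 0, 0, -25, 0, 0, 0, 0, 0, -20, 0, 0, 0, 0, 0, -8, 0, 0, 0, 0, 0, 0, 0, 0, 0]}}

```text
time_s: 18.95
eef_pos: [513.9, 9.8, 300.9]
ee_rot: [-3.141, 0.001, -3.031]
contact_force: [1.2, -0.4, -3.1]
grip_width: 0.215
```

```bash
python3 - <<'E'
from h import *
go((499,319,145,3.2516),(499,319,45,3.2516))
E
```

```text
hold [513.9   9.8 146.2] yaw -3.031 rot [-3.141e+00  1.000e-03 -3.031e+00] F [ 1.2 -0.4 -3.1] w 18.3 t 18.95
rotz 0.0 shift [-19.1 308.9   1.2] rows>= 6.2
rotz -0.0 shift [  0.  -0. 100.] rows>= 2.0
```

Emit:
{"fn": "move_arm", "kwargs": {"steps": [-1, 17, 0, 0, 0, 0, -2, 34, 0, 0, 0, 0, -3, 45, 0, 0, 0, 0, -3, 45, 0, 0, 0, 0, -3, 45, 0, 0, 0, 0, -3, 45, 0, 0, 0, 0, -2, 40, 0, 0, 0, 0, -1, 25, 0, 0, 0, 0, -1, 13, 0, 0, 0, 0, 0, 0, 0, 0, 0, 0, 0, 0, 20, 0, 0, 0, 0, 0, 25, 0, 0, 0, 0, 0, 25, 0, 0, 0, 0, 0, 13, 0, 0, 0, 0, 0, 8, 0, 0, 0, 0, 0, 4, 0, 0, 0, 0, 0, 0, 0, 0, 0, 0, 0, 0, 0, 0, 0]}}

```text
time_s: 21.2
eef_pos: [499.0, 319.2, 206.0]
ee_rot: [3.141, 0.001, -3.031]
contact_force: [-0.3, -0.1, -2.1]
grip_width: 0.216
```

Emit:
{"fn": "move_arm", "kwargs": {"steps": [0, 0, 4, 0, 0, 0, 0, 0, 1.5, 0, 0, 0, 0, 0, 0.5, 0, 0, 0, 0, 0, 0, 0, 0, 0]}}

```text
time_s: 21.7
eef_pos: [498.6, 319.1, 200.1]
ee_rot: [3.142, 0.0, -3.031]
contact_force: [-3.3, -0.8, 8.1]
grip_width: 0.209
```

Emit:
{"fn": "move_arm", "kwargs": {"steps": [0, 0, 0, 0, 0, 0, 0, 0, 0, 0, 0, 0, 0, 0, 0, 0, 0, 0, 0, 0, -10, 0, 0, 0, 0, 0, -30, 0, 0, 0, 0, 0, -40, 0, 0, 0, 0, 0, -20, 0, 0, 0, 0, 0, 0, 0, 0, 0], "grip": 0.4}}

```text
time_s: 22.7
eef_pos: [499.4, 319.4, 301.5]
ee_rot: [3.14, 0.004, -3.031]
contact_force: [1.3, 0.2, 0.6]
grip_width: 0.601
```

```bash
python3 - <<'E'
from h import *
go((569.6,18,130,1.728),(569.6,18,27,1.728))
im=bot.capture("scene");cv2.imwrite("pics/s3.png",cv2.resize(im[60:350,180:550],None,fx=2.1,fy=2.1))
im=bot.capture("top");cv2.imwrite("pics/t3.png",im)
E
```

```text
hold [499.4 319.4 146.8] yaw -3.031 rot [ 3.14   0.004 -3.031] F [1.3 0.2 0.6] w 51.1 t 22.7
rotz 1.524 shift [-308.7   22.2   16.8] rows>= 8.5
rotz -0.0 shift [  0.  -0. 103.] rows>= 2.1
```

View pics/s3.png

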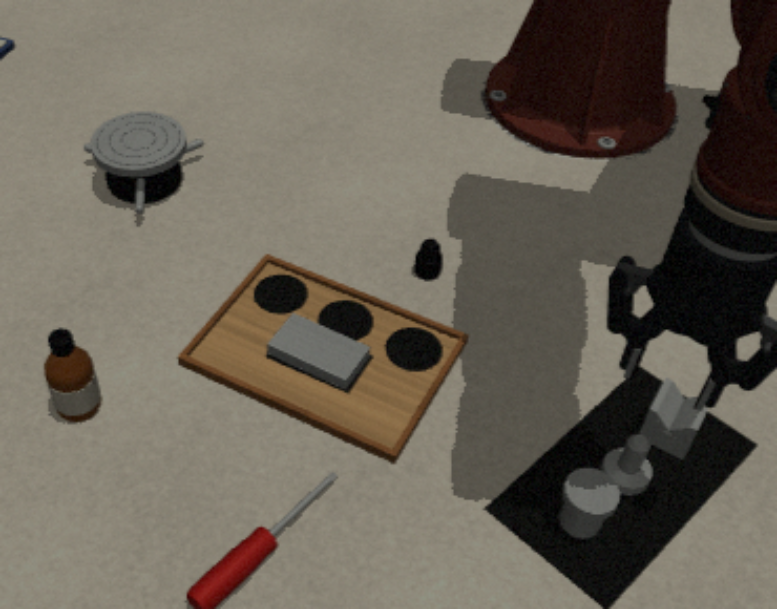

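All three anvils stand on the mat (675,420; 628,465; 588,503 in the crop) and the block is still in its place. Next I'll move over the block and measure the block and stage.

Emit:
{"fn": "move_arm", "kwargs": {"steps": [0, 0, 0, 0, 0, 0.16, 0, 0, 0, 0, 0, 0.18, 0, 0, 0, 0, 0, 0.18, 0, 0, 0, 0, 0, 0.18, 0, 0, 0, 0, 0, 0.18, 0, 0, 0, 0, 0, 0.18, 0, 0, 0, 0, 0, 0.18, 0, 0, 0, 0, 0, 0.16, 0, 0, 0, 0, 0, 0.124, -20, 1, 0, 0, 0, 0, -38, 3, 0, 0, 0, 0, -45, 3, 0, 0, 0, 0, -45, 3, 0, 0, 0, 0, -45, 3, 0, 0, 0, 0, -45, 3, 0, 0, 0, 0, -40, 3, 4, 0, 0, 0, -31, 3, 6, 0, 0, 0, 0, 0, 6, 0, 0, 0, 0, 0, 0, 0, 0, 0], "grip": 0.2}}

```text
time_s: 25.18
eef_pos: [568.0, 17.1, 282.5]
ee_rot: [-3.14, -0.001, 1.728]
contact_force: [0.5, 0.3, -0.6]
grip_width: 0.801
```

```bash
python3 - <<'E'
from h import *
t=cv2.imread("pics/t3.png");S,V=cv2.split(cv2.cvtColor(t,cv2.COLOR_BGR2HSV))[1:]
m=np.zeros(V.shape,np.uint8);m[175:208,272:322]=((S<60)&(V>110))[175:208,272:322]
print("block",rect("top",big(m)[0],22))
s=bot.capture("scene");im=s[90:180,200:295]
cv2.imwrite("pics/st.png",np.hstack([cv2.resize(im,(380,360),interpolation=2),cv2.resize(t[185:280,405:505],(400,360),interpolation=2)]))
go((569.6,18,27,1.728))
E
```

```text
block ((568.8279418945312, 17.105117797851562), (50.718318939208984, 89.44141387939453), 7.787615776062012)
hold [568.2  17.6 128.2] yaw 1.729 rot [-3.140e+00 -1.000e-03  1.729e+00] F [ 0.4 -0.4  0.1] w 68.3 t 25.225
rotz 0.001 shift [  0.2   1.5 101.2] rows>= 2.0
```

View pics/st.png

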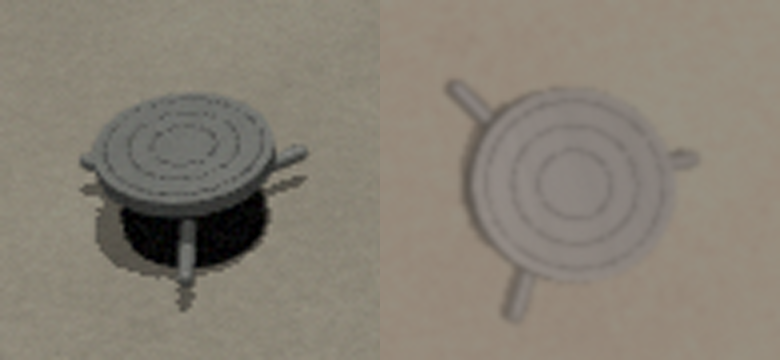

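The stage's inner ring is centred at (184,147) in the left half (scene) and (574,184) in the right half (top).

```bash
python3 - <<'E'
from h import *
print(ray("scene",(246.0,126.75),60).round(1),ray("top",(453.5,233.6),60).round(1))
go((568.8,17.3,27,1.71))
E
```

```text
[ 485.4 -317.4   60. ] [ 483.  -322.6   60. ]
hold [568.2  17.6 128.2] yaw 1.729 rot [-3.140e+00 -1.000e-03  1.729e+00] F [ 0.4 -0.4  0.1] w 68.3 t 25.225
rotz 0.019 shift [ -0.3   0.6 101.2] rows>= 2.0
```

Emit:
{"fn": "move_arm", "kwargs": {"steps": [0, 0.7, 0, 0, 0, 0.018, 0, 0, 25, 0, 0, 0, 0, 0, 25, 0, 0, 0, 0, 0, 20, 0, 0, 0, 0, 0, 15, 0, 0, 0, 0, 0, 9, 0, 0, 0, 0, 0, 5, 0, 0, 0, 0, 0, 0, 0, 0, 0]}}

```text
time_s: 26.22
eef_pos: [569.6, 17.5, 184.5]
ee_rot: [3.141, 0.0, 1.71]
contact_force: [-1.0, -1.1, -0.8]
grip_width: 0.801
```

```bash
python3 - <<'E'
from h import *
go((568.8,17.3,27,1.71))
E
```

```text
hold [569.6  17.5  29.8] yaw 1.71 rot [3.141 0.    1.71 ] F [-1.  -1.1 -0.8] w 68.1 t 26.225
rotz -0.0 shift [-0.  -0.8  2.8] rows>= 0.1
```

Emit:
{"fn": "move_arm", "kwargs": {"steps": [0, -0.5, 3, 0, 0, 0, 0, 0, 0, 0, 0, 0]}}

```text
time_s: 26.48
eef_pos: [569.0, 17.3, 181.5]
ee_rot: [3.141, 0.0, 1.71]
contact_force: [-0.3, -0.6, 0.7]
grip_width: 0.796
```

Emit:
{"fn": "move_arm", "kwargs": {"steps": [0, 0, 0, 0, 0, 0, 0, 0, 0, 0, 0, 0, 0, 0, 0, 0, 0, 0, 0, 0, 0, 0, 0, 0, 0, 0, 0, 0, 0, 0, 0, 0, 0, 0, 0, 0], "grip": 1, "grip_force": 80}}

```text
time_s: 27.22
eef_pos: [569.2, 17.3, 182.2]
ee_rot: [3.141, 0.0, 1.71]
contact_force: [-2.5, -0.2, 8.6]
grip_width: 0.556
```

Emit:
{"fn": "move_arm", "kwargs": {"steps": [0, 0, -5, 0, 0, 0, 0, 0, -15, 0, 0, 0, 0, 0, -30, 0, 0, 0, 0, 0, -40, 0, 0, 0, 0, 0, -40, 0, 0, 0, 0, 0, -20, 0, 0, 0, 0, 0, 0, 0, 0, 0]}}

```text
time_s: 28.1
eef_pos: [569.4, 17.3, 333.4]
ee_rot: [3.138, 0.001, 1.71]
contact_force: [-0.6, 0.2, -4.0]
grip_width: 0.558
```

```bash
python3 - <<'E'
from h import *
go((484.2,-320,177,1.2),(484.2,-320,82,1.2))
im=bot.capture("scene");cv2.imwrite("pics/s4.png",cv2.resize(im[60:310,200:520],None,fx=2.4,fy=2.4))
E
```

```text
hold [569.4  17.3 178.7] yaw 1.71 rot [3.138e+00 1.000e-03 1.710e+00] F [-0.6  0.2 -4. ] w 47.5 t 28.1
rotz 0.51 shift [-345.3   42.8    1.7] rows>= 7.0
rotz -0.0 shift [-0. -0. 95.] rows>= 1.9
```

View pics/s4.png

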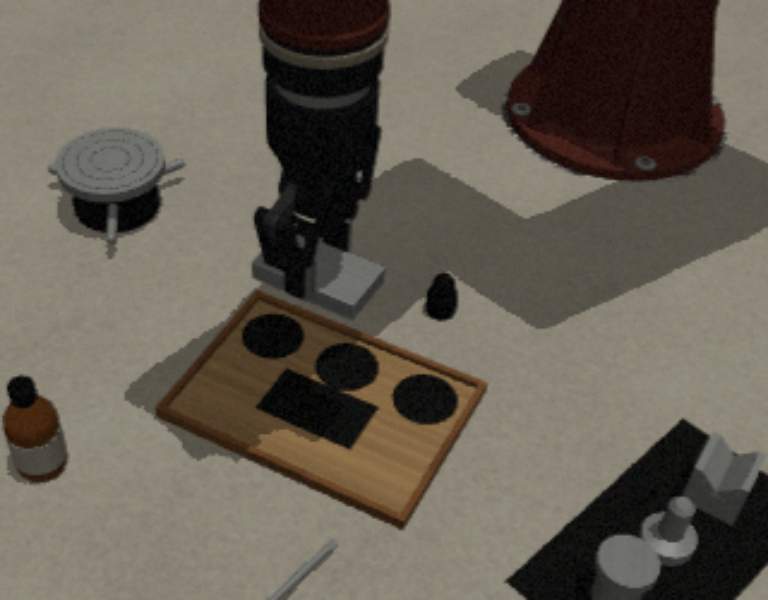

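The block is held level at (318,278 in the crop) and the anvils are undisturbed. I'll carry it to the stage.

Emit:
{"fn": "move_arm", "kwargs": {"steps": [-13, -5, 0, 0, 0, 0, -27, -11, 0, 0, 0, 0, -40, -16, 0, 0, 0, 0, -42, -17, 0, 0, 0, 0, -42, -17, 0, 0, 0, 0, -42, -17, 0, 0, 0, 0, -40, -16, 0, 0, 0, 0, -36, -15, 0, 0, 0, 0, -25, -11, 0, 0, 0, 0, -15, -6, 0, 0, 0, 0, 0, 0, 0, 0, 0, 0, 0, 0, 20, 0, 0, 0, 0, 0, 25, 0, 0, 0, 0, 0, 22, 0, 0, 0, 0, 0, 12, 0, 0, 0, 0, 0, 6, 0, 0, 0, 0, 0, 0, 0, 0, 0, 0, 0, 0, 0, 0, 0]}}

```text
time_s: 30.4
eef_pos: [484.1, -319.9, 247.2]
ee_rot: [3.141, 0.001, 1.71]
contact_force: [0.7, 0.4, -4.7]
grip_width: 0.554
```

```bash
python3 - <<'E'
from h import *
go((484.2,-320,81.5,1.71))
im=bot.capture("scene");cv2.imwrite("pics/s5.png",cv2.resize(im[60:185,170:330],None,fx=4,fy=4))
E
```

```text
hold [ 484.1 -319.9   92.5] yaw 1.71 rot [3.141e+00 1.000e-03 1.710e+00] F [ 0.7  0.4 -4.7] w 47.1 t 30.4
rotz -0.0 shift [-0.2  0.  11. ] rows>= 0.2
```

View pics/s5.png

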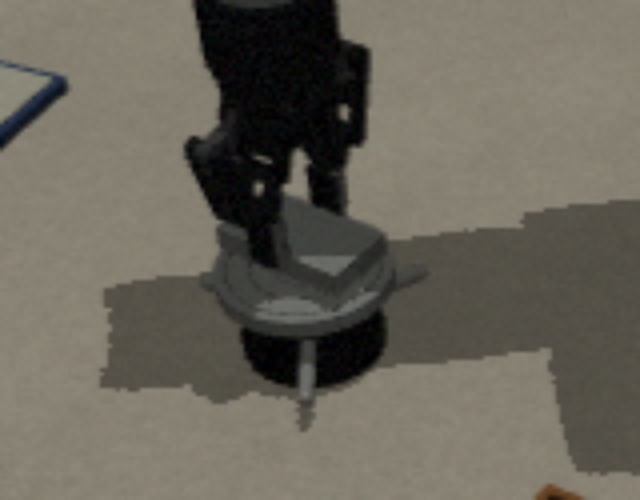

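The block hangs level, centred over the table (305,255 in the crop). I'll lower it gently.

Emit:
{"fn": "move_arm", "kwargs": {"steps": [0, 0, 6, 0, 0, 0, 0, 0, 3, 0, 0, 0, 0, 0, 1, 0, 0, 0, 0, 0, 0, 0, 0, 0]}}

```text
time_s: 30.95
eef_pos: [483.8, -319.7, 236.4]
ee_rot: [-3.142, -0.0, 1.71]
contact_force: [0.5, -0.5, -4.7]
grip_width: 0.554
```

Emit:
{"fn": "move_arm", "kwargs": {"steps": [0, 0, 1, 0, 0, 0, 0, 0, 0, 0, 0, 0]}}

```text
time_s: 31.2
eef_pos: [483.9, -319.7, 236.3]
ee_rot: [3.141, 0.001, 1.71]
contact_force: [-2.7, 2.4, 5.8]
grip_width: 0.555
```

Emit:
{"fn": "move_arm", "kwargs": {"steps": [0, 0, 0, 0, 0, 0, 0, 0, 0, 0, 0, 0, 0, 0, 0, 0, 0, 0, 0, 0, 0, 0, 0, 0, 0, 0, -10, 0, 0, 0, 0, 0, -30, 0, 0, 0, 0, 0, -40, 0, 0, 0, 0, 0, -20, 0, 0, 0, 0, 0, 0, 0, 0, 0], "grip": 0.15, "grip_force": 60}}

```text
time_s: 32.33
eef_pos: [484.3, -320.1, 337.5]
ee_rot: [3.139, 0.003, 1.71]
contact_force: [0.2, -0.4, -0.0]
grip_width: 0.851
```

```bash
python3 - <<'E'
from h import *
go((498.8,319.2,150,3.2516),(498.8,319.2,45,3.2516))
im=bot.capture("top");cv2.imwrite("pics/t6.png",cv2.resize(im[185:280,395:515],None,fx=4,fy=4))
E
```

```text
hold [ 484.3 -320.1  182.8] yaw 1.71 rot [3.139e+00 3.000e-03 1.710e+00] F [ 0.2 -0.4 -0. ] w 72.3 t 32.325
rotz -1.542 shift [-84.6 633.9  32.8] rows>= 12.8
rotz -0.0 shift [  0.  -0. 105.] rows>= 2.1
```

View pics/t6.png

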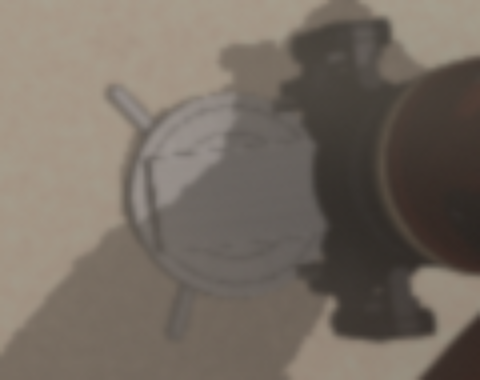

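The block lies flat on the table. Its left and long edges sit evenly inside the rim, and the right side is hidden by the gripper, so I'll check it once the view is clear. Now to fetch the spot.

Emit:
{"fn": "move_arm", "kwargs": {"steps": [0, 0, 0, 0, 0, -0.162, 0, 0, 0, 0, 0, -0.18, 0, 0, 0, 0, 0, -0.18, 0, 0, 0, 0, 0, -0.18, 0, 0, 0, 0, 0, -0.18, 0, 0, 0, 0, 0, -0.18, 0, 0, 0, 0, 0, -0.18, 0, 0, 0, 0, 0, -0.18, 0, 0, 0, 0, 0, -0.12, -3, 20, 0, 0, 0, 0, -5, 40, 0, 0, 0, 0, -7, 50, 0, 0, 0, 0, -7, 50, 0, 0, 0, 0, -7, 50, 0, 0, 0, 0, -7, 50, 0, 0, 0, 0, -7, 50, 0, 0, 0, 0, -7, 50, 0, 0, 0, 0, -7, 50, 0, 0, 0, 0, -7, 50, 0, 0, 0, 0, -7, 50, 0, 0, 0, 0], "grip": 0.4}}

```text
time_s: 34.88
eef_pos: [497.0, 197.3, 334.8]
ee_rot: [-3.142, -0.001, -3.034]
contact_force: [0.3, -0.1, 0.3]
grip_width: 0.605
```

Emit:
{"fn": "move_arm", "kwargs": {"steps": [-6, 50, 10, 0, 0, 0, -5, 38, 10, 0, 0, 0, -2.5, 22, 10, 0, 0, 0, 0, 13, 0, 0, 0, 0, 0, 0, 0, 0, 0, 0]}}

```text
time_s: 35.5
eef_pos: [498.0, 318.8, 305.5]
ee_rot: [-3.141, -0.0, -3.032]
contact_force: [-0.4, -0.6, -0.5]
grip_width: 0.599
```

```bash
python3 - <<'E'
from h import *
go((498.8,319.2,150,3.2516),(498.8,319.2,45.5,3.2516))
t=bot.capture("top");S,V=cv2.split(cv2.cvtColor(t,cv2.COLOR_BGR2HSV))[1:]
cv2.imwrite("pics/t7.png",np.hstack([cv2.resize(t[195:275,410:500],(405,360)),cv2.resize(t[155:285,115:215],(277,360))]))
E
```

```text
hold [498.  318.8 150.8] yaw -3.032 rot [-3.141 -0.    -3.032] F [-0.4 -0.6 -0.5] w 50.9 t 35.5
rotz 0.0 shift [-0.8  0.3  0.8] rows>= 0.0
rotz -0.0 shift [  0.   -0.  104.5] rows>= 2.1
```

View pics/t7.png

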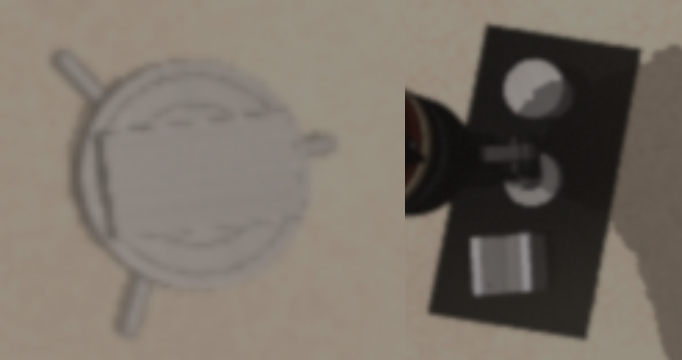

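The block is centred on the table, within about 3 mm (block about (203,174) against table (193,174), less the ~10 px parallax). The anvils stand on the mat, with the gripper over the spot.

Emit:
{"fn": "move_arm", "kwargs": {"steps": [-0.6, 0.3, 25, 0, 0, 0, 0, 0, 30, 0, 0, 0, 0, 0, 25, 0, 0, 0, 0, 0, 15, 0, 0, 0, 0, 0, 7, 0, 0, 0, 0, 0, 2.5, 0, 0, 0, 0, 0, 0, 0, 0, 0]}}

```text
time_s: 36.42
eef_pos: [499.1, 319.2, 201.5]
ee_rot: [3.141, 0.001, -3.031]
contact_force: [-0.0, -0.1, 0.4]
grip_width: 0.598
```

Emit:
{"fn": "move_arm", "kwargs": {"steps": [0, 0, 0, 0, 0, 0, 0, 0, 0, 0, 0, 0, 0, 0, 0, 0, 0, 0, 0, 0, 0, 0, 0, 0, 0, 0, 0, 0, 0, 0, 0, 0, 0, 0, 0, 0], "grip": 1}}

```text
time_s: 37.17
eef_pos: [498.9, 319.2, 201.6]
ee_rot: [3.142, 0.001, -3.031]
contact_force: [-1.1, -0.8, 5.0]
grip_width: 0.215
```

Emit:
{"fn": "move_arm", "kwargs": {"steps": [0, 0, -5, 0, 0, 0, 0, 0, -15, 0, 0, 0, 0, 0, -25, 0, 0, 0, 0, 0, -25, 0, 0, 0, 0, 0, -22, 0, 0, 0, 0, 0, -9, 0, 0, 0, 0, 0, 0, 0, 0, 0]}}

```text
time_s: 38.05
eef_pos: [498.9, 319.2, 302.5]
ee_rot: [3.141, 0.001, -3.031]
contact_force: [0.3, 0.0, -3.6]
grip_width: 0.213
```

```bash
python3 - <<'E'
from h import *
go((514,9.9,146,3.2516),(514,9.9,48,3.2516))
E
```

```text
hold [498.9 319.2 147.8] yaw -3.031 rot [ 3.141e+00  1.000e-03 -3.031e+00] F [ 0.3  0.  -3.6] w 18.1 t 38.05
rotz 0.0 shift [  18.9 -309.1    1.8] rows>= 6.2
rotz -0.0 shift [ 0. -0. 98.] rows>= 2.0
```

Emit:
{"fn": "move_arm", "kwargs": {"steps": [1, -17, 0, 0, 0, 0, 2, -34, 0, 0, 0, 0, 3, -45, 0, 0, 0, 0, 3, -45, 0, 0, 0, 0, 3, -45, 0, 0, 0, 0, 3, -45, 0, 0, 0, 0, 2, -40, 0, 0, 0, 0, 1, -25, 0, 0, 0, 0, 1, -13, 0, 0, 0, 0, 0, 0, 0, 0, 0, 0, 0, 0, 20, 0, 0, 0, 0, 0, 25, 0, 0, 0, 0, 0, 25, 0, 0, 0, 0, 0, 12, 0, 0, 0, 0, 0, 6, 0, 0, 0, 0, 0, 3, 0, 0, 0, 0, 0, 0, 0, 0, 0, 0, 0, 0, 0, 0, 0]}}

```text
time_s: 40.3
eef_pos: [514.1, 9.9, 211.4]
ee_rot: [-3.141, 0.001, -3.031]
contact_force: [0.6, -0.6, -2.6]
grip_width: 0.214
```

Emit:
{"fn": "move_arm", "kwargs": {"steps": [0, 0, 4, 0, 0, 0, 0, 0, 2, 0, 0, 0, 0, 0, 0.5, 0, 0, 0, 0, 0, 0, 0, 0, 0]}}

```text
time_s: 40.8
eef_pos: [513.8, 9.9, 204.6]
ee_rot: [-3.142, -0.0, -3.031]
contact_force: [-2.2, -0.2, 3.3]
grip_width: 0.211
```

Contact at 204.6. I'll release, lift and go to the vee.

Emit:
{"fn": "move_arm", "kwargs": {"steps": [0, 0, 0, 0, 0, 0, 0, 0, 0, 0, 0, 0, 0, 0, 0, 0, 0, 0, 0, 0, -10, 0, 0, 0, 0, 0, -30, 0, 0, 0, 0, 0, -40, 0, 0, 0, 0, 0, -20, 0, 0, 0, 0, 0, 0, 0, 0, 0], "grip": 0.4}}

```text
time_s: 41.8
eef_pos: [514.6, 9.8, 306.3]
ee_rot: [-3.141, 0.004, -3.031]
contact_force: [-0.2, -0.2, -0.4]
grip_width: 0.597
```

```bash
python3 - <<'E'
from h import *
go((429.8,328.5,149.5,3.2516),(429.8,328.5,32,3.2516))
E
```

```text
hold [514.6   9.8 151.6] yaw -3.031 rot [-3.141  0.004 -3.031] F [-0.2 -0.2 -0.4] w 50.8 t 41.8
rotz 0.0 shift [ 49.3 326.1   2.1] rows>= 6.6
rotz -0.0 shift [  0.   -0.  117.5] rows>= 2.4
```

Emit:
{"fn": "move_arm", "kwargs": {"steps": [3, 20, 0, 0, 0, 0, 5, 35, 0, 0, 0, 0, 7, 46, 0, 0, 0, 0, 7, 46, 0, 0, 0, 0, 7, 46, 0, 0, 0, 0, 7, 46, 0, 0, 0, 0, 6, 42, 0, 0, 0, 0, 5, 30, 0, 0, 0, 0, 2, 15, 0, 0, 0, 0, 0, 0, 0, 0, 0, 0, 0, 0, 25, 0, 0, 0, 0, 0, 25, 0, 0, 0, 0, 0, 10, 0, 0, 0, 0, 0, 0, 0, 0, 0], "grip": 0.25}}

```text
time_s: 43.55
eef_pos: [429.4, 327.8, 244.1]
ee_rot: [-3.141, -0.001, -3.032]
contact_force: [-0.0, -0.2, 0.2]
grip_width: 0.751
```

```bash
python3 - <<'E'
from h import *
go((429.8,328.5,32,3.2516))
E
```

```text
hold [429.4 327.8  89.4] yaw -3.032 rot [-3.141e+00 -1.000e-03 -3.032e+00] F [-0.  -0.2  0.2] w 63.8 t 43.55
rotz -0.001 shift [-0.5  0.6 57.4] rows>= 1.1
```

Emit:
{"fn": "move_arm", "kwargs": {"steps": [-0.3, 0.5, 20, 0, 0, 0, 0, 0, 18, 0, 0, 0, 0, 0, 11, 0, 0, 0, 0, 0, 6, 0, 0, 0, 0, 0, 2, 0, 0, 0, 0, 0, 0, 0, 0, 0]}}

```text
time_s: 44.3
eef_pos: [429.7, 329.2, 187.7]
ee_rot: [3.141, 0.0, -3.031]
contact_force: [1.0, 0.7, -0.1]
grip_width: 0.751
```

Emit:
{"fn": "move_arm", "kwargs": {"steps": [0, 0, 0, 0, 0, 0, 0, 0, 0, 0, 0, 0, 0, 0, 0, 0, 0, 0, 0, 0, 0, 0, 0, 0, 0, 0, 0, 0, 0, 0, 0, 0, 0, 0, 0, 0], "grip": 1}}

```text
time_s: 45.05
eef_pos: [429.8, 329.1, 188.0]
ee_rot: [3.142, 0.001, -3.031]
contact_force: [-0.3, -1.8, 5.5]
grip_width: 0.505
```

Emit:
{"fn": "move_arm", "kwargs": {"steps": [0, 0, -5, 0, 0, 0, 0, 0, -15, 0, 0, 0, 0, 0, -25, 0, 0, 0, 0, 0, -30, 0, 0, 0, 0, 0, -25, 0, 0, 0, 0, 0, -9, 0, 0, 0, 0, 0, 0, 0, 0, 0]}}

```text
time_s: 45.92
eef_pos: [429.6, 329.1, 296.7]
ee_rot: [3.141, 0.001, -3.031]
contact_force: [0.7, 0.3, -6.4]
grip_width: 0.507
```

```bash
python3 - <<'E'
from h import *
go((499.2,83.7,141,3.2516),(499.2,83.7,35,3.2516))
E
```

```text
hold [429.6 329.1 142. ] yaw -3.031 rot [ 3.141e+00  1.000e-03 -3.031e+00] F [ 0.7  0.3 -6.4] w 43.1 t 45.925
rotz 0.0 shift [ -42.3 -251.5    1. ] rows>= 5.1
rotz -0.0 shift [  0.  -0. 106.] rows>= 2.1
```

Emit:
{"fn": "move_arm", "kwargs": {"steps": [-3, -16, 0, 0, 0, 0, -5, -31, 0, 0, 0, 0, -7, -42, 0, 0, 0, 0, -7, -42, 0, 0, 0, 0, -7, -42, 0, 0, 0, 0, -6, -34, 0, 0, 0, 0, -4.5, -27, 0, 0, 0, 0, -3, -17.5, 0, 0, 0, 0, 0, 0, 0, 0, 0, 0, 0, 0, 25, 0, 0, 0, 0, 0, 25, 0, 0, 0, 0, 0, 25, 0, 0, 0, 0, 0, 13, 0, 0, 0, 0, 0, 7, 0, 0, 0, 0, 0, 4, 0, 0, 0, 0, 0, 0, 0, 0, 0, 0, 0, 0, 0, 0, 0]}}

```text
time_s: 48.05
eef_pos: [499.8, 83.8, 197.9]
ee_rot: [-3.142, 0.001, -3.031]
contact_force: [-0.5, -1.0, -5.4]
grip_width: 0.512
```

Emit:
{"fn": "move_arm", "kwargs": {"steps": [0, 0, 4, 0, 0, 0, 0, 0, 2, 0, 0, 0, 0, 0, 0.5, 0, 0, 0, 0, 0, 0, 0, 0, 0]}}

```text
time_s: 48.55
eef_pos: [499.4, 83.7, 191.0]
ee_rot: [-3.142, -0.0, -3.031]
contact_force: [-1.7, -0.2, -1.7]
grip_width: 0.507
```

Emit:
{"fn": "move_arm", "kwargs": {"steps": [0, 0, 0.6, 0, 0, 0, 0, 0, 0, 0, 0, 0]}}

```text
time_s: 48.8
eef_pos: [499.3, 83.8, 191.0]
ee_rot: [-3.141, 0.0, -3.031]
contact_force: [-4.6, -0.9, 9.0]
grip_width: 0.508
```

Emit:
{"fn": "move_arm", "kwargs": {"steps": [0, 0, 0, 0, 0, 0, 0, 0, 0, 0, 0, 0, 0, 0, 0, 0, 0, 0, 0, 0, 0, 0, 0, 0, 0, 0, -10, 0, 0, 0, 0, 0, -30, 0, 0, 0, 0, 0, -40, 0, 0, 0, 0, 0, -30, 0, 0, 0, 0, 0, 0, 0, 0, 0], "grip": 0.25}}

```text
time_s: 49.92
eef_pos: [500.4, 83.8, 303.1]
ee_rot: [-3.141, 0.005, -3.031]
contact_force: [-0.2, 0.4, -0.1]
grip_width: 0.75
```

```bash
python3 - <<'E'
from h import *
go((567.7,310.1,145,3.2516),(567.7,310.1,44.5,3.2516))
E
```

```text
hold [500.4  83.8 148.4] yaw -3.031 rot [-3.141  0.005 -3.031] F [-0.2  0.4 -0.1] w 63.8 t 49.925
rotz 0.0 shift [-91.7 217.5   3.4] rows>= 4.7
rotz -0.0 shift [  0.   -0.  100.5] rows>= 2.0
```

Emit:
{"fn": "move_arm", "kwargs": {"steps": [-6, 14, 0, 0, 0, 0, -12, 28, 0, 0, 0, 0, -17, 40, 0, 0, 0, 0, -18, 42, 0, 0, 0, 0, -16, 39, 0, 0, 0, 0, -13, 32, 0, 0, 0, 0, -10.5, 22.5, 0, 0, 0, 0, 0, 0, 0, 0, 0, 0, 0, 0, 25, 0, 0, 0, 0, 0, 20, 0, 0, 0, 0, 0, 0, 0, 0, 0]}}

```text
time_s: 51.3
eef_pos: [566.3, 309.5, 253.1]
ee_rot: [-3.14, -0.004, -3.032]
contact_force: [-0.8, -0.4, -0.4]
grip_width: 0.749
```

```bash
python3 - <<'E'
from h import *
go((567.7,310.1,44.5,3.2516))
E
```

```text
hold [566.3 309.5  98.4] yaw -3.032 rot [-3.14  -0.004 -3.032] F [-0.8 -0.4 -0.4] w 63.7 t 51.3
rotz -0.0 shift [-1.5  0.4 53.9] rows>= 1.1
```

Emit:
{"fn": "move_arm", "kwargs": {"steps": [-0.5, 0.3, 18, 0, 0, 0, 0, 0, 16, 0, 0, 0, 0, 0, 10, 0, 0, 0, 0, 0, 6, 0, 0, 0, 0, 0, 2, 0, 0, 0, 0, 0, 0, 0, 0, 0]}}

```text
time_s: 52.05
eef_pos: [568.1, 310.5, 203.6]
ee_rot: [3.141, 0.0, -3.031]
contact_force: [-0.5, -0.5, 0.5]
grip_width: 0.751
```

Emit:
{"fn": "move_arm", "kwargs": {"steps": [0, 0, 0, 0, 0, 0, 0, 0, 0, 0, 0, 0, 0, 0, 0, 0, 0, 0, 0, 0, 0, 0, 0, 0, 0, 0, 0, 0, 0, 0, 0, 0, 0, 0, 0, 0], "grip": 1}}

```text
time_s: 52.8
eef_pos: [568.1, 310.6, 204.1]
ee_rot: [3.141, 0.001, -3.031]
contact_force: [-2.1, -0.0, 7.0]
grip_width: 0.506
```

Emit:
{"fn": "move_arm", "kwargs": {"steps": [0, 0, -5, 0, 0, 0, 0, 0, -15, 0, 0, 0, 0, 0, -25, 0, 0, 0, 0, 0, -30, 0, 0, 0, 0, 0, -18, 0, 0, 0, 0, 0, -7, 0, 0, 0, 0, 0, 0, 0, 0, 0]}}

```text
time_s: 53.68
eef_pos: [568.0, 310.5, 303.6]
ee_rot: [3.142, 0.0, -3.031]
contact_force: [-0.7, 0.4, -3.6]
grip_width: 0.501
```

```bash
python3 - <<'E'
from h import *
go((527.1,-67.7,145,3.2516),(527.1,-67.7,47.5,3.2516))
E
```

```text
hold [568.  310.5 148.9] yaw -3.031 rot [ 3.142  0.    -3.031] F [-0.7  0.4 -3.6] w 42.6 t 53.675
rotz 0.0 shift [  82.1 -371.4    3.9] rows>= 7.6
rotz -0.0 shift [ 0.  -0.  97.5] rows>= 2.0
```

Emit:
{"fn": "move_arm", "kwargs": {"steps": [4, -20, 0, 0, 0, 0, 8, -36, 0, 0, 0, 0, 10, -45, 0, 0, 0, 0, 10, -45, 0, 0, 0, 0, 10, -45, 0, 0, 0, 0, 10, -45, 0, 0, 0, 0, 10, -45, 0, 0, 0, 0, 9, -40, 0, 0, 0, 0, 7, -30, 0, 0, 0, 0, 4, -20.5, 0, 0, 0, 0, 0, 0, 0, 0, 0, 0, 0, 0, 20, 0, 0, 0, 0, 0, 25, 0, 0, 0, 0, 0, 22, 0, 0, 0, 0, 0, 12, 0, 0, 0, 0, 0, 7, 0, 0, 0, 0, 0, 4, 0, 0, 0, 0, 0, 0, 0, 0, 0, 0, 0, 0, 0, 0, 0]}}

```text
time_s: 56.05
eef_pos: [527.5, -67.9, 213.8]
ee_rot: [-3.141, 0.001, -3.031]
contact_force: [1.0, 0.4, -4.0]
grip_width: 0.503
```

Emit:
{"fn": "move_arm", "kwargs": {"steps": [0, 0, 4, 0, 0, 0, 0, 0, 2, 0, 0, 0, 0, 0, 0.7, 0, 0, 0, 0, 0, 0, 0, 0, 0]}}

```text
time_s: 56.55
eef_pos: [527.3, -67.8, 207.1]
ee_rot: [-3.141, 0.0, -3.031]
contact_force: [-2.4, 1.3, 4.9]
grip_width: 0.501
```

Contact again. I'll release, lift, back off towards the robot and check.

Emit:
{"fn": "move_arm", "kwargs": {"steps": [0, 0, 0, 0, 0, 0, 0, 0, 0, 0, 0, 0, 0, 0, 0, 0, 0, 0, 0, 0, 0, 0, 0, 0, 0, 0, -10, 0, 0, 0, 0, 0, -30, 0, 0, 0, 0, 0, -40, 0, 0, 0, 0, 0, -40, 0, 0, 0, 10, 40, -20, 0, 0, 0, 20, 50, -10, 0, 0, 0, 20, 50, 0, 0, 0, 0, 20, 50, 0, 0, 0, 0, 20, 50, 0, 0, 0, 0, 20, 50, 0, 0, 0, 0, 10, 30, 0, 0, 0, 0, 0, 0, 0, 0, 0, 0], "grip": 0.25}}

```text
time_s: 58.55
eef_pos: [371.8, 238.6, 357.3]
ee_rot: [3.141, 0.001, -3.028]
contact_force: [-0.2, -0.7, 0.6]
grip_width: 0.75
```

```bash
python3 - <<'E'
from h import *
go()
t=bot.capture("top");s=bot.capture("scene")
cv2.imwrite("pics/f.png",np.hstack([cv2.resize(s[90:290,190:430],(480,400)),cv2.resize(t[145:285,235:355],(320,400))]))
S,V=cv2.split(cv2.cvtColor(t,cv2.COLOR_BGR2HSV))[1:]
def c(m,x0,y0,x1,y1,z,n):
    o=np.zeros(m.shape,np.uint8);o[y0:y1,x0:x1]=m[y0:y1,x0:x1];print(n,rect("top",big(o)[0],z))
c((S<60)&(V>115),320,196,350,225,56,"flat");c((S<60)&(V>85),286,202,314,231,16,"spot");c((S<60)&(V>60),250,205,280,238,51,"vee")
d=np.array([bot.observe()["contact_force"]]);print(d)
E
```

```text
hold [371.8 238.6 202.6] yaw -3.028 rot [ 3.141e+00  1.000e-03 -3.028e+00] F [-0.2 -0.7  0.6] w 63.7 t 58.55
flat ((527.0155029296875, -67.72325134277344), (42.66725158691406, 42.93539047241211), 46.400047302246094)
spot ((514.6456298828125, 10.215606689453125), (40.29985046386719, 40.24101257324219), 1.6019879579544067)
vee ((498.3188781738281, 82.585693359375), (45.53972244262695, 47.45051956176758), 2.296687602996826)
[[ 0.25906664 -0.24610448 -0.07761544]]
```

View pics/f.png

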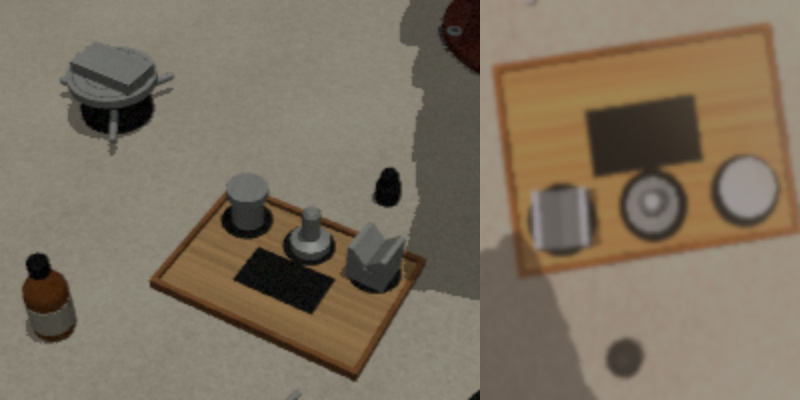

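The flat (247,205), spot (311,235) and vee (375,258) stand upright on their seats, within about 1.5 mm of where they began. The block lies flat on the stage (112,68), and the lens and bottle are unmoved. I'm handing in.

```bash
python3 -c "
from plant import bot
print(bot.finish_job())"
```

```text
the job is handed in; nothing more can be done
None
```

The job is done and handed in after about 59 s of robot time; no verdict was reported. I stood the vee, flat and spot anvils on the mat and laid the block on the stage. I then put the spot, vee and flat back on their own seats, releasing each piece only after the wrist force showed contact.

**Last checks:**
- **Anvils:** in the last top view the flat and spot measure within 0.1 mm of their first measured positions, and the vee within about 1.3 mm. All three look upright.
- **Block:** it lies flat on the stage, about 3 mm from the centre as judged by eye in a top view.
- **Lens, bottle and screwdriver:** the lens and bottle look unmoved in the final pictures. The screwdriver was only partly in view, but the arm never worked near it.
- **Robot:** the gripper was empty and about 200 mm above the bench, with wrist force near zero.

**What disagreed:**
- **Stage centre:** the two cameras differed by about 6 mm, so I used the average.
- **Jaw width:** the jaws read 1 to 3 mm under the nominal sizes, for example 43 mm on the 46 mm head.
- **Mat outline:** the first outline came out too small, so I measured it again.

No check failed.

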